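# Find the high spot of a stroller wheel on the truing stand

## Task

The foam tyre of the stroller wheel on the stand has one high spot. Push the stand's pointer in towards the tyre until it is fully home against its stop, then turn the wheel slowly round past it, feeling for where the pointer drags hardest, and leave the wheel at rest with the middle of the high spot on the pointer so that it can be dressed there. Be gentle with wheel and pointer, and leave the other things on the shelf where they are.

Things in the scene. Friction and masses are not known exactly. Their poses are not given: they have to be found in the camera images.
- stand: Grey cast truing stand for small wheels, fixed: square base plate 170 x 170 mm, 16 mm high, with an arm 64 mm wide reaching 260 mm from the centre along the stand's +y to carry the gauge. In the middle an upright post, tapering from 40 to 30 mm across, with a stub axle and nut (top 146 mm up). Origin: centre of the underside, under the axle; z up.
- wheel: Grey plastic wheel lying flat on the stand's upright axle; turns freely either way without end (0.06 N m of drag), stays where left. Origin: on the axle at mid height, 105 mm above the shelf; z up; x along one of 5 spokes, 72 deg apart, 12 mm wide, 21 mm high. Hub radius 24 mm, 44 mm high; rim inner radius 78 mm, 26 mm high; black foam tyre, outer radius 100.5 mm, 25 mm thick, with one hop.
- axle_end (a point): Top end of the stub axle, 146 mm above the shelf, on the wheel's axis. Round it, between the spokes, are 5 windows open above and below, from hub to rim, about 57 mm wide at 55 mm from the axis, with 75 mm free below the wheel's mid height: closed fingers put down into one turn the wheel by pushing a spoke. Keep pushes well under 20 N.
- tip_home (a point): Fixed point on the gauge's line, 101.5 mm from the axle: where the pointer's ball ends when home. The round tyre clears it by 1 mm; only the hop touches. The hop rises smoothly to 104 mm at its middle, fading out 37 deg each side; it sits anywhere on the wheel, not at the pointer at first, and is hardly visible. Its middle meets 6 N of spring, which adds 0.3 N m of drag either way (5 to 6 N at 55 mm), fading to none by 33 deg.
- gauge: Gauge on the end of the stand's arm, fixed, axes like the stand's: grey pillar 44 x 60 mm, steel slide bed on top 90 mm above the shelf. Carries the pointer: a dark carriage with a sprung steel feeler rod, 8 mm ball end, aimed along the gauge's -y at the axle, at the wheel's mid height. Origin: pillar's foot, 16 mm above the shelf, 200 mm from the axle.
- pointer (a joint): Travel of the pointer carriage along its bed, m: 0 = drawn right back, 0.030 = fully home against its stop, nearest the wheel. It slides stiffly (about 9 N) and stays where it is left; a steady push of 11 to 15 N is right.
- pointer_tab (a point): Middle of the top edge of the rear face (the side away from the wheel) of the carriage's upright thumb tab, 152 mm above the shelf. The tab is 36 mm wide, 8 mm thick and stands 40 mm above the carriage; behind it is open space down to the bed. Push on the rear face along the gauge's -y.
- bucket: Bystander: lidded blue bucket, 248 mm across, 232 mm high. Origin: centre of the underside.
- dustpan: Bystander: stainless dustpan, 200 x 230 mm pan with a 160 mm handle. Origin: centre of the pan's underside.
- brush: Bystander: green scrub brush beside the stand, 135 x 50 mm, 76 mm high with its bow handle. Origin: centre of the underside.
- spray: Bystander: closed grey spray bottle, 76 mm across, 226 mm high. Origin: centre of the underside.
- jar_a: Bystander: squat capped jar on the turntable, 84 mm across, 71 mm high. Origin: centre of the underside.
- jar_b: Bystander: the second squat capped jar on the turntable, 84 mm across, 71 mm high. Origin: centre of the underside.
- spare_wheel: Bystander: the stroller's other wheel, lying flat on the shelf, 205 mm across, 44 mm high. Origin: centre of the underside.
- spanner: Bystander: steel spanner 150 mm long lying in front of the stand. Origin: middle of its underside.

How it is judged:
By the outcome, as a careful person would: the job done as asked, in the order asked, and still so for the second after the job is handed in, with the robot touching nothing.
It also fails if it takes over 72 s, if anything falls off the work surface, if the arm or the gripper's body presses on something with over 40 N, if the wrist force passes 120 N, or if a joint passes its speed limit or range.

## Robot

A 6-joint arm with a two-finger parallel gripper is mounted at the origin on the work surface. World frame = base frame: x ahead of the robot, y to its left, z up, the work surface at z = 0. Lengths are in mm, angles in rad, forces in N, time in s.
With the tool pointing down it reaches from about 350 to 775 mm from the base axis. Payload 7.3 kg.
Tool frame: the origin (TCP) lies midway between the tips of the shut fingers; the grasp point (between the pads) lies 19 mm behind it; z points along the fingers, y is the line along which they close (so a half turn about z gives the same grasp; the last joint's range is limited). The gripper opens to 92 mm and grips with 3 to 60 N. Pads are 19 mm wide; open, the fingers measure 130 mm over their backs; the gripper's body (75 mm by 190 mm) begins 47 mm behind the grasp point.
Start: joints at [-1.402, 0.342, 1.524, -0, 1.275, -0.146], TCP at [162.576, -499.213, 226.741] pointing down, gripper open.
Joint ranges: [-2.53, 2.53], [-0.77, 2.02], [0.04, 2.7], [-1, 4.14], [0.28, 2.66], [-3.11, 3.11]. Speed limits (rad/s): [2.57, 2.57, 3.14, 3.14, 3.14, 3.14].

## Interface

Orientations are given as [roll, pitch, yaw] about the fixed x, y, z axes, in that order (R = Rz(yaw) Ry(pitch) Rx(roll)).
In Python, from plant import bot gives the robot as it stands.
- The arm moves only by the tool jog_arm, never from a script. Its arguments are lists of equal length, an entry for each row: "dp": the shift along the tool's x, y, z in m, a list of three; "twist": the turn about the tool's z in degrees. A call has 1 to 10 rows; each row shifts and turns the commanded pose from where the row before left it, along the tool's axes as they then stand; what a row does not reach is not made up. A row lasts 1/8 s, in which the tool goes at most 62.5 mm and 10.7 degrees, less where a joint would pass 70% of its speed; a pose out of reach is approached as far as the arm can. A call is refused whole if a number of a shift passes 0.0625 or a number of a turn 10.7, either way. A call with a gripper value outside its range is refused whole. "jaw" is the finger opening in m, from 0 to 0.0918, set as the call begins (left out, the last holds). The fingers move at their own pace and stop on an object; the grip force is fixed at half the most. Time passes only in rows, so rows that do not move let the fingers close. It gives the time, the measured TCP pose, the force, the opening and the grip force at its end, in the units of the state.
- bot.get_obs(): the state, without advancing time (a new reading comes with each control period).
- bot.capture(name): name is "scene" or "top" or "wrist"; returns the picture (480x640x3 uint8, blue, green, red); there is no depth.
- bot.camera_params(name): a dict with "fx", "fy", "cx", "cy" (pixels), "k1" (the pictures are not rectified: a ray, as slopes to the right and down, at radius r is drawn at 1 + k1 r^2 times it, then the intrinsics apply), "R" (3x3) and "t" (3): a world point X has camera coordinates R X + t. Camera axes: x right, y down, z forward; pixel columns grow to the right and rows downward; lengths in mm; the calibration is good to about 2 mm. A picture is of the moment at which its call begins: read the wrist's pose just before it. camera_params takes no time and is no camera call; for the wrist camera it gives the pose at the moment of the call.
- bot.close_job(): hands the job in; it is judged then, once.
Trained networks look in the newest picture that a camera, given by its name, has taken for a name from the list of things; names that differ only in an ending like _2 or _b are one class to them, and where a whole thing is asked for, a point or a joint stands for the part that bears it (a point fixed in the world has none). Each returns a list of dicts, best first, with "confidence" (0 to 1); they miss things now and then, are a little off and sometimes report something else, mostly with a low value. They report only what shows in the picture. A call takes as long as a camera call.
- bot.find_in(camera, label): "bbox" ([centre column, centre row, width, height] in pixels, round what is visible of it).
- bot.masks_of(camera, label): "pixels" (480x640 bool, what is visible of it) and "bbox" ([centre column, centre row, width, height] in pixels, round what is visible of it).
The state is a dict: "time": time; "joint_positions": joint angles; "dq": joint speeds; "tau": joint torques, N m; "tool_pos": TCP position; "tcp_rot": TCP orientation; "contact_force": force on the tool from outside, world axes, zero at the start; "moment": the same for the moment, N m; "grip_width": finger opening in mm; "finger_force": force on a finger pad.
Only numpy, scipy, OpenCV 4.12 (cv2) and the standard library are available. Lean on these libraries where they do the work, as an engineer would, in place of code of your own. Each camera call takes 0.05 s, during which the arm holds its last target. There are 200 camera calls.

## Working session

There is one attempt and no reset: what is moved stays moved. The work goes in short steps, Python scripts to look and compute and a tool call to move; the robot and the scene stay as the last step left them, time stands still between calls to the robot, and variables do not carry over. Pictures are saved under pics/ and viewed, at most 10 in all, crops included, and the job is handed in when it is done.

Besides the shell and the picture viewer there is one more tool, called after "Request:" as a command line: name --pt "numbers of a row" for each row, then --argument value for the rest. jog_arm: Moves the arm, as the interface text tells. Its arguments: {"type":"object","properties":{"dp":{"type":"array"},"twist":{"type":"array"},"jaw":{"type":"number"}},"required":["dp","twist"]}

```bash
mkdir -p pics; cat > h.py <<'E'
from plant import bot
import numpy as np, cv2
def pix2world(cam,u,v,z):
    p=bot.camera_params(cam);R=np.array(p["R"]);t=np.array(p["t"])
    K=np.array([[p["fx"],0,p["cx"]],[0,p["fy"],p["cy"]],[0,0,1.]])
    xy=cv2.undistortPoints(np.array([[[u,v]]],float),K,np.array([p["k1"],0,0,0.]))[0,0]
    d=R.T@np.array([xy[0],xy[1],1]);c=-R.T@t
    return c+d*(z-c[2])/d[2]
def w2pix(cam,X):
    p=bot.camera_params(cam);c=np.array(p["R"])@np.array(X)+np.array(p["t"])
    s=c[:2]/c[2];s=s*(1+p["k1"]*(s@s));return np.array([p["fx"]*s[0]+p["cx"],p["fy"]*s[1]+p["cy"]])
E
python3 - <<'E'
from h import *
a=bot.capture("top");b=bot.capture("scene")
cv2.imwrite("pics/top.png",a);cv2.imwrite("pics/scene.png",b)
for l,z in [("wheel",105),("pointer_tab",130),("gauge",90),("pointer",120),("axle_end",146),("stand",8)]:
    for c in ["top","scene"]:
        for d in bot.find_in(c,l)[:2]:
            print(c,l,round(d["confidence"],2),np.round(d["bbox"]),np.round(pix2world(c,*d["bbox"][:2],z)))
print(bot.get_obs()); 
p=bot.camera_params("top");print(-np.array(p["R"]).T@np.array(p["t"]))
E
```

```text
top wheel 0.66 [360. 244.  70.  71.] [534. -98. 105.]
scene wheel 0.65 [288. 233.  76.  55.] [541. -84. 105.]
top pointer_tab 0.91 [293. 264.  36.  20.] [477.  82. 130.]
scene pointer_tab 0.84 [359. 232.  31.  25.] [492. 101. 130.]
top gauge 0.72 [290. 268.  36.  25.] [474.  93.  90.]
top gauge 0.51 [332. 247. 129.  82.] [531. -22.  90.]
scene gauge 0.71 [359. 242.  39.  45.] [488. 104.  90.]
scene gauge 0.24 [287. 231.  75.  53.] [524. -95.  90.]
top pointer 0.82 [292. 264.  39.  20.] [480.  85. 120.]
scene pointer 0.7 [354. 232.  36.  27.] [487.  86. 120.]
top axle_end 0.91 [332. 250. 126.  81.] [512. -21. 146.]
top axle_end 0.75 [292. 270.  40.  29.] [458.  82. 146.]
scene axle_end 0.55 [317. 241. 131.  77.] [576.  13. 146.]
top stand 0.48 [174. 198.  30.  31.] [704. 443.   8.]
scene stand 0.89 [317. 240. 136.  73.] [451. -32.   8.]
{'time': 0.7, 'joint_positions': array([-1.40197894e+00,  3.41965218e-01,  1.52407864e+00, -3.67547983e-05,
        1.27539441e+00, -1.46031179e-01]), 'dq': array([-3.71924208e-05, -1.35098866e-03,  3.92097196e-04, -1.36679197e-04,
       -6.29361024e-04, -7.44983189e-04]), 'tau': array([-1.45288734e-03, -4.31028092e+01, -2.44446409e+01,  7.14424322e-02,
        4.82523674e-02, -1.47121432e-05]), 'tool_pos': array([ 162.577822  , -499.22323488,  226.76604361]), 'tcp_rot': array([3.14144503e+00, 5.72544693e-05, 3.14859263e-01]), 'contact_force': array([-0.51426374, -0.06007911, -0.22615651]), 'moment': array([-0.04055181, -0.02818749, -0.04195428]), 'finger_force': 0.0, 'grip_width': 91.78857362062391}
[ 260.72774204   21.65717116 1395.47595006]
```

View pics/top.png

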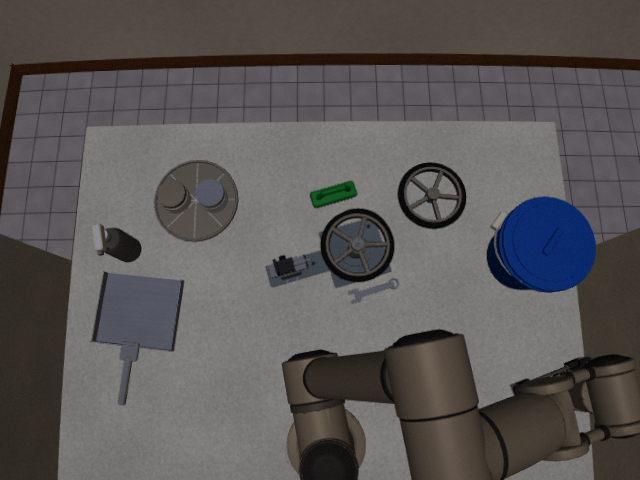

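View pics/scene.png

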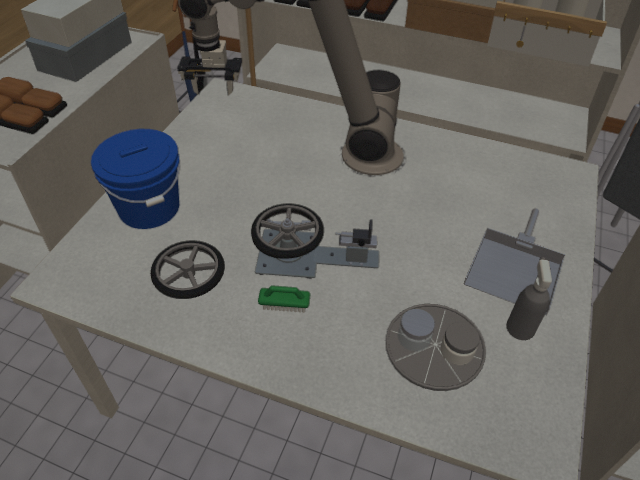

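The top view shows the wheel hub at about (358,244) and the pointer carriage at about (290,265) with its tab to the left. The scene view agrees, with the wheel at (288,230) and the tab at (370,232). I'll move above the stand for a closer look.

Request:
jog_arm --pt "0.023 -0.019 -0.015" --pt "0.023 -0.019 -0.015" --pt "0.023 -0.019 -0.015" --pt "0.023 -0.019 -0.015" --pt "0.023 -0.019 -0.015" --pt "0.023 -0.019 -0.015" --pt "0.023 -0.019 -0.015" --pt "0.023 -0.019 -0.015" --pt "0.023 -0.019 -0.015" --pt "0.023 -0.019 -0.015" --twist '[0,0,0,0,0,0,0,0,0,0]' --jaw 0

```text
time: 1.95
tool_pos: [322.8, -246.4, 377.4]
tcp_rot: [3.141, -0.0, 0.315]
contact_force: [0.1, 0.5, -0.2]
grip_width: 0.8
finger_force: 0.0
```

Request:
jog_arm --pt "0.023 -0.019 0" --pt "0.023 -0.019 0" --pt "0.023 -0.019 0" --pt "0.023 -0.019 0" --pt "0.023 -0.019 0" --pt "0.023 -0.019 0" --pt "0.023 -0.019 0" --pt "0.023 -0.019 0" --pt "0.018 -0.015 0" --pt "0.01 -0.01 0" --twist '[0,0,0,0,0,0,0,0,0,0]'

```text
time: 3.2
tool_pos: [469.6, -12.5, 376.6]
tcp_rot: [-3.142, 0.0, 0.316]
contact_force: [0.2, -0.9, -0.9]
grip_width: 0.6
finger_force: 0.0
```

```bash
python3 - <<'E'
from h import *
o=bot.get_obs();print(o["time"],o["tool_pos"],o["tcp_rot"],o["joint_positions"])
a=bot.capture("wrist");cv2.imwrite("pics/w1.png",a)
np.save("pics/w1.npy",a)
p=bot.camera_params("wrist");print({k:np.round(v,3).tolist() for k,v in p.items()})
for l,z in [("wheel",105),("pointer_tab",150),("gauge",90),("pointer",120)]:
    for d in bot.masks_of("wrist",l)[:1]:
        print(l,round(d["confidence"],2),np.round(d["bbox"]),np.round(pix2world("wrist",*d["bbox"][:2],z)))
E
```

```text
3.2 [469.56896335 -12.51406605 376.5837728 ] [-3.14157580e+00  1.98548331e-04  3.15694104e-01] [-1.89958338e-01  1.62933308e-01  1.35854773e+00 -8.15259605e-05
  1.62029348e+00  1.06513986e+00]
{'fx': 358.514, 'fy': 358.514, 'cx': 314.751, 'cy': 236.43, 'k1': -0.051, 'R': [[0.312, -0.95, -0.001], [-0.915, -0.3, 0.27], [-0.257, -0.083, -0.963]], 't': [-157.509, 352.731, 653.346]}
wheel 0.57 [395. 163. 165. 173.] [540. -89. 105.]
pointer_tab 0.57 [234. 159.  93.  46.] [490.  83. 150.]
gauge 0.78 [234. 159. 100.  49.] [483.  94.  90.]
pointer 0.9 [233. 159. 102.  44.] [486.  89. 120.]
```

View pics/w1.png

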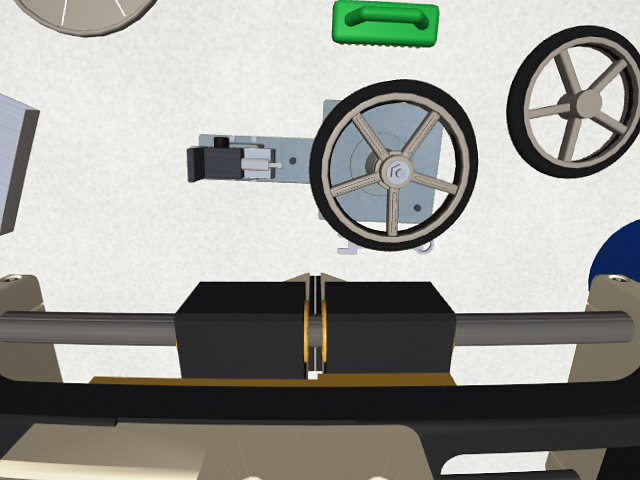

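The wrist view shows the axle nut at about (398,171), and the tab's top edge at about column 188, rows 148–182. The pointer rod points right, at about (278,165). I'll zoom in to refine these.

```bash
python3 - <<'E'
from h import *
a=np.load("pics/w1.npy")
cv2.imwrite("pics/w1c.png",cv2.resize(a[120:200,170:290],None,fx=6,fy=6,interpolation=cv2.INTER_CUBIC))
g=cv2.cvtColor(a,cv2.COLOR_BGR2GRAY)
# tyre: dark comp
m=((g<60)*255).astype(np.uint8); m[262:]=0; m[:, :305]=0; m[:,482:]=0
cs,_=cv2.findContours(m,cv2.RETR_EXTERNAL,cv2.CHAIN_APPROX_NONE)
c=max(cs,key=len);pts=np.array([pix2world("wrist",*q,112)[:2] for q in c[:,0].astype(float)])
from scipy.optimize import least_squares
r=least_squares(lambda s:np.hypot(*(pts-s[:2]).T)-s[2],[540,-95,100],loss="soft_l1");print("tyre",r.x,len(c))
print("nut",pix2world("wrist",398,171,146),"hub top",pix2world("wrist",397,172,127))
for q in [(188,149),(190,182),(201,148),(203,180)]: print(q,pix2world("wrist",*q,152))
E
```

```text
tyre [531.62960679 -90.99384054  98.3864298 ] 483
nut [532.21859608 -87.61330513 146.        ] hub top [530.49677166 -91.66084377 127.        ]
(188, 149) [485.90296236 130.48840484 152.        ]
(190, 182) [452.87583818 120.66318391 152.        ]
(201, 148) [491.04190366 117.6491266  152.        ]
(203, 180) [459.23319579 107.7983517  152.        ]
```

View pics/w1c.png

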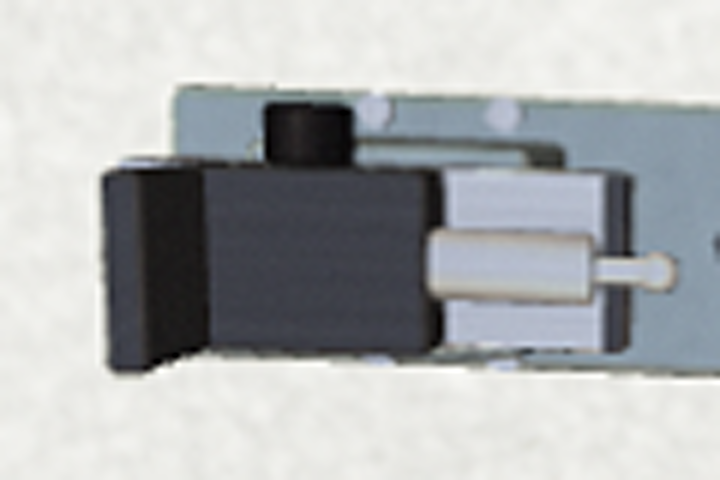

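```bash
python3 - <<'E'
from h import *
for q,z in [((187.3,148.7),152),((188.3,181.7),152),((193.5,148.3),152),((194.7,181.3),152),((282.7,165),105),((398,171),146)]: print(q,pix2world("wrist",*q,z))
A=np.array([531.6,-90.5])
b=pix2world("wrist",282.7,165,105)[:2];print("ball",np.hypot(*(b-A)),np.degrees(np.arctan2(*(A-b)[[0,1]]*[1,-1])))
T=(pix2world("wrist",187.3,148.7,152)+pix2world("wrist",188.3,181.7,152))[:2]/2
print("tab",T,np.hypot(*(T-A)),np.degrees(np.arctan2(A[0]-T[0],T[1]-A[1])))
# edges of the arm
a=np.load("pics/w1.npy")
# base/arm edges: bed edges in crop at pillar & arm
for q in [(199.3,134.7),(290,137.5),(283,183)]: print(pix2world("wrist",*q,90))
E
```

```text
(187.3, 148.7) [485.97917501 131.2636601  152.        ]
(188.3, 181.7) [452.62847831 122.4862772  152.        ]
(193.5, 148.3) [488.35441612 125.11318358 152.        ]
(194.7, 181.3) [455.15381091 115.99630614 152.        ]
(282.7, 165) [495.65941628  34.17476579 105.        ]
(398, 171) [532.21859608 -87.61330513 146.        ]
ball 129.7517737223581 16.080934423629618
tab [469.30382666 126.87496865] 226.12538603620922 15.991451866273215
[497.87827996 141.02549125  90.        ]
[528.01900994  36.16176332  90.        ]
[473.23531129  28.38105891  90.        ]
```

Request:
jog_arm --pt "0 0 0.01" --pt "0 0 0.01" --pt "0 0 0.01" --pt "0 0 0.01" --pt "0 0 0.01" --pt "0 0 0.01" --pt "0 0 0.01" --pt "0 0 0.01" --pt "0 0 0.01" --pt "0 0 0" --twist '[-9.8,-9.8,-9.8,-9.8,-9.8,-9.8,-9.8,-9.8,-9.5,0]'

```text
time: 4.7
tool_pos: [468.6, -14.0, 286.3]
tcp_rot: [-3.14, -0.0, 1.846]
contact_force: [0.2, -0.2, 0.3]
grip_width: 0.4
finger_force: 0.0
```

Request:
jog_arm --pt "0.02 0.005 0" --pt "0.025 0.006 0" --pt "0.025 0.006 0" --pt "0.025 0.006 0" --pt "0.025 0.006 0.01" --pt "0.02 0.005 0.02" --pt "0.015 0.004 0.025" --pt "0.004 0 0.03" --pt "0 0 0.015" --pt "0 0 0" --twist '[0,0,0,0,0,0,0,0,0,0]'

```text
time: 5.95
tool_pos: [461.8, 149.5, 186.3]
tcp_rot: [-3.14, 0.0, 1.846]
contact_force: [-0.3, 0.0, 0.7]
grip_width: 0.3
finger_force: 0.0
```

```bash
cat >> h.py <<'E'
U=np.array([-.2756,.9613]);V=np.array([.9613,.2756]);A=np.array([531.6,-90.5])
E
python3 - <<'E'
from h import *
o=bot.get_obs();d=o["tool_pos"][:2]-A;print(o["time"],o["tool_pos"],np.degrees(o["tcp_rot"]),o["joint_positions"],o["contact_force"],"u",d@U,"v",d@V)
a=bot.capture("wrist");cv2.imwrite("pics/w2.png",a)
E
```

```text
5.95 [461.78578707 149.51203568 186.31641793] [-1.79904469e+02  1.74581214e-03  1.05745999e+02] [ 1.55212759e-01  3.09709549e-01  1.69141858e+00 -2.52003141e-04
  1.14211631e+00 -1.19501808e-01] [-0.27825705  0.01287941  0.70285987] u 249.96436698643456 v -0.9650858517650107
```

View pics/w2.png

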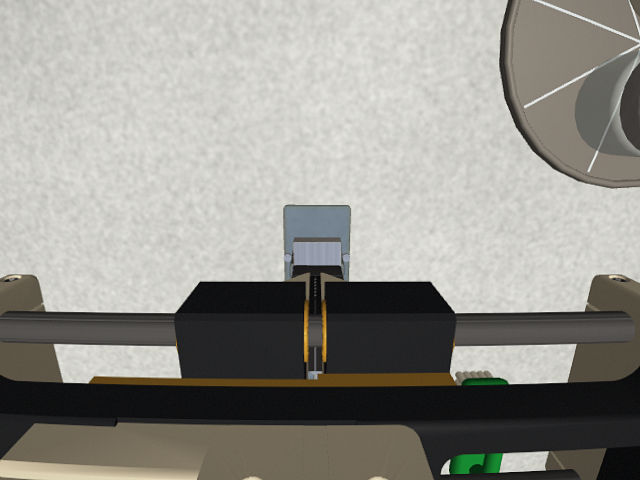

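The tool is centred on the gauge line and behind the tab. I'll descend and then push.

Request:
jog_arm --pt "0 0 0.012" --pt "0 0 0.014" --pt "0 0 0.014" --pt "0 0 0.012" --pt "0 0 0.01" --pt "0 0 0" --twist '[0,0,0,0,0,0]'

```text
time: 6.75
tool_pos: [461.7, 149.9, 123.8]
tcp_rot: [-3.14, -0.0, 1.849]
contact_force: [-0.4, 0.6, 0.2]
grip_width: 0.4
finger_force: 0.0
```

Request:
jog_arm --pt "-0.003 0 0" --pt "-0.003 0 0" --pt "-0.003 0 0" --pt "-0.002 0 0" --pt "-0.002 0 0" --pt "-0.002 0 0" --pt "-0.001 0 0" --pt "-0.001 0 0" --twist '[0,0,0,0,0,0,0,0]'

```text
time: 7.75
tool_pos: [466.5, 135.1, 125.1]
tcp_rot: [3.141, -0.003, 1.848]
contact_force: [-2.1, 9.3, 2.1]
grip_width: 0.4
finger_force: 4.5
```

Request:
jog_arm --pt "-0.002 0 0" --pt "-0.002 0 0" --pt "-0.002 0 0" --pt "-0.002 0 0" --pt "-0.002 0 0" --pt "-0.002 0 0" --pt "-0.002 0 0" --pt "-0.002 0 0" --pt "-0.002 0 0" --pt "-0.002 0 0" --twist '[0,0,0,0,0,0,0,0,0,0]'

```text
time: 9.0
tool_pos: [471.9, 115.9, 125.1]
tcp_rot: [3.141, -0.003, 1.848]
contact_force: [-3.0, 8.7, 2.6]
grip_width: 0.8
finger_force: 4.6
```

Request:
jog_arm --pt "-0.001 0 0" --pt "-0.001 0 0" --pt "-0.001 0 0" --pt "-0.001 0 0" --pt "-0.001 0 0" --twist '[0,0,0,0,0]'

```text
time: 9.62
tool_pos: [472.9, 112.2, 125.1]
tcp_rot: [3.141, -0.005, 1.848]
contact_force: [-3.9, 16.7, 5.2]
grip_width: 0.3
finger_force: 8.8
```

Request:
jog_arm --pt "0.003 0 0" --pt "0.005 0 0" --pt "0 0 -0.02" --pt "0 0 -0.03" --pt "0 0 -0.03" --pt "-0.03 0 -0.03" --pt "-0.05 0 -0.03" --pt "-0.05 0 0" --pt "-0.05 0 0" --pt "-0.03 0 0" --twist '[0,0,0,0,0,0,0,0,0,0]'

```text
time: 10.88
tool_pos: [529.3, -87.2, 264.6]
tcp_rot: [-3.141, 0.001, 1.847]
contact_force: [1.0, 1.0, 0.6]
grip_width: 0.3
finger_force: 0.0
```

```bash
python3 - <<'E'
from h import *
o=bot.get_obs();d=o["tool_pos"][:2]-A;print(o["time"],o["tool_pos"],np.degrees(o["tcp_rot"]),"u",d@U,"v",d@V)
a=bot.capture("wrist");cv2.imwrite("pics/w3.png",a)
for l in ["pointer","wheel"]:
    for d in bot.find_in("wrist",l)[:1]: print(l,d)
print("home",w2pix("wrist",[*(A+101.5*U),105]),"axle",w2pix("wrist",[*A,146]))
E
```

```text
10.875 [529.34908176 -87.15596858 264.58046092] [-1.79987007e+02  3.88069368e-02  1.05821567e+02] u 3.834970465598132 v -1.2421926430591106
pointer {'bbox': [322.1, 53.2, 64.1, 105.4], 'confidence': 0.55}
wheel {'bbox': [316.9, 193.1, 223.1, 182.1], 'confidence': 0.95}
home [315.18051275 106.78996069] axle [315.5682107  236.83285527]
```

View pics/w3.png

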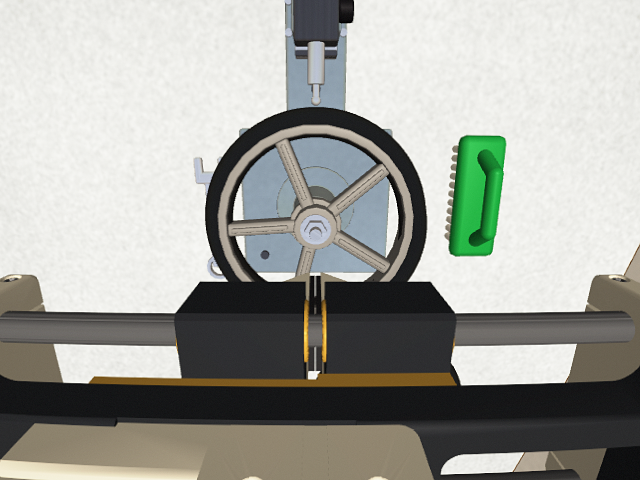

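The wheel hub is at (316,231) and the ball tip at about (316,104), close to the tyre edge at row 107. I'll zoom in to check whether the pointer is home.

```bash
python3 - <<'E'
from h import *
a=cv2.imread("pics/w3.png")
cv2.imwrite("pics/w3c.png",np.hstack([cv2.resize(a[60:130,270:360],None,fx=4,fy=4,interpolation=cv2.INTER_CUBIC),cv2.resize(a[196:266,270:360],None,fx=4,fy=4,interpolation=cv2.INTER_CUBIC)]))
for r in (100,102,104,106,108,110): print(r,[round((pix2world("wrist",316,r,z)[:2]-A)@U,1) for z in (90,105,117.5)])
for r in (229,231,233): print(r,[round((pix2world("wrist",316,r,z)[:2]-A)@U,1) for z in (127,146)], (pix2world("wrist",316,r,146)[:2]-A)@V)
E
```

```text
100 [np.float64(108.3), np.float64(106.9), np.float64(105.8)]
102 [np.float64(106.6), np.float64(105.3), np.float64(104.2)]
104 [np.float64(105.0), np.float64(103.7), np.float64(102.7)]
106 [np.float64(103.3), np.float64(102.1), np.float64(101.2)]
108 [np.float64(101.6), np.float64(100.5), np.float64(99.6)]
110 [np.float64(99.9), np.float64(98.9), np.float64(98.1)]
229 [np.float64(1.5), np.float64(6.5)] 0.3568645196606137
231 [np.float64(-0.2), np.float64(4.8)] 0.3537162218035106
233 [np.float64(-2.0), np.float64(3.2)] 0.35056130828890586
```

View pics/w3c.png

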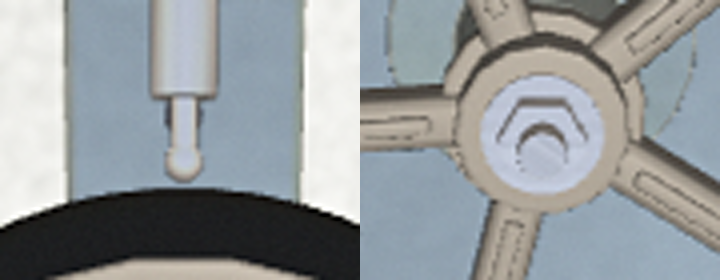

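```bash
sed -i 's/A=np.array.*/A=np.array([531.5,-89.2])/' h.py; python3 - <<'E'
from h import *
for q in [(283,147),(383,171),(386,266),(303,272),(232,229)]:
    d=pix2world("wrist",*q,115)[:2]-A; print(q,np.hypot(*d),np.degrees(np.arctan2(d[1],d[0]))%360)
for l in ["bucket","spray"]:
    bot.capture("top")
    for d in bot.find_in("top",l)[:1]: print(l,d["bbox"],pix2world("top",*d["bbox"][:2],232))
print(bot.get_obs()["tool_pos"],bot.get_obs()["joint_positions"])
E
```

```text
(283, 147) 72.93843468490527 127.83498368083843
(383, 171) 74.37179258413384 55.92735697345489
(386, 266) 74.23170562526705 345.36119608976287
(303, 272) 44.95312831882474 270.8242048053629
(232, 229) 74.16922609466351 198.0268290678647
bucket [541.5, 242.7, 109.7, 99.8] [ 504.15012414 -541.93998695  232.        ]
spray [117.4, 243.1, 48.8, 36.2] [517.19834827 512.97386947 232.        ]
[528.85934111 -83.67220459 264.80022659] [-3.00147318e-01  3.34644512e-01  1.42830751e+00  1.01156431e-04
  1.37874074e+00 -5.79414336e-01]
```

Request:
jog_arm --pt "0 0 0" --pt "0 0 0" --pt "0 0 0" --pt "0 0 0" --pt "0 0 0" --pt "0 0 0" --pt "0 0 0" --pt "0 0 0" --pt "0 0 0" --pt "0 0 0" --twist '[-10.2,-10.2,-10.2,-10.2,-10.2,-10.2,-10.2,-10.2,-10.2,-10.2]'

```text
time: 12.48
tool_pos: [529.0, -83.5, 265.0]
tcp_rot: [-3.141, 0.0, -2.647]
contact_force: [0.3, -0.6, 0.2]
grip_width: 0.5
finger_force: 0.0
```

Request:
jog_arm --pt "0 0 0" --pt "0 0 0" --pt "0 0 0" --pt "0 0 0" --pt "0.001 0.011 0.015" --pt "0.002 0.012 0.015" --pt "0.001 0.012 0.015" --pt "0.001 0.011 0.015" --pt "0 0 0" --pt "0 0 0" --twist '[-10.2,-10.2,-10.2,-9.6,0,0,0,0,0,0]'

```text
time: 13.72
tool_pos: [485.3, -72.0, 205.6]
tcp_rot: [-3.14, 0.0, -1.952]
contact_force: [0.3, -0.1, -0.5]
grip_width: 0.5
finger_force: 0.0
```

```bash
sed -i 's/A=np.array.*/A=np.array([531.6,-90.6])/' h.py; cat >> h.py <<'E'
def pol():
    o=bot.get_obs();d=o["tool_pos"][:2]-A;F=o["contact_force"];r=np.hypot(*d);n=d/r
    print("t %.2f z %.1f r %.1f beta %.1f yaw %.1f Ft %.2f Fr %.2f j6 %.2f"%(o["time"],o["tool_pos"][2],r,np.degrees(np.arctan2(d[1],d[0]))%360,np.degrees(o["tcp_rot"][2])%360,-n[1]*F[0]+n[0]*F[1],n@F[:2],o["joint_positions"][5]),np.round(F,1))
E
python3 - <<'E'
from h import *
pol()
a=bot.capture("wrist");cv2.imwrite("pics/w4.png",a)
o=bot.get_obs()["tool_pos"];print(w2pix("wrist",[*A,146]),w2pix("wrist",[o[0],o[1],105]))
E
```

```text
t 13.72 z 205.6 r 49.9 beta 158.1 yaw 248.2 Ft -0.02 Fr -0.27 j6 -3.06 [ 0.3 -0.1 -0.5]
[237.72063459 254.21610102] [315.66050094 236.79562084]
```

View pics/w4.png

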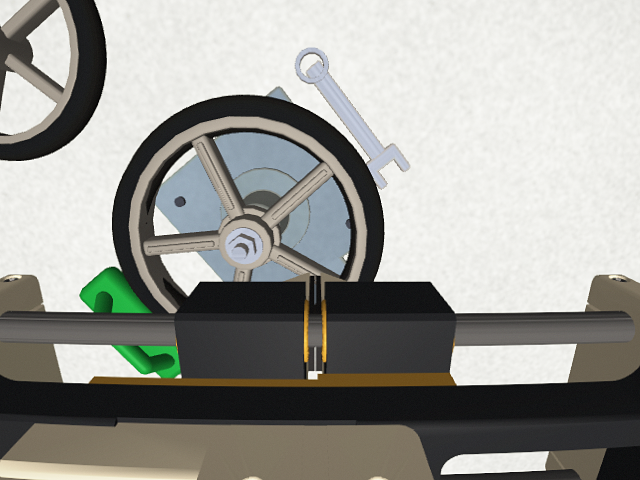

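The TCP projects to (316,237) at spoke height, inside the window between the spokes at (330,170) and (340,280). The axle end at about (243,245) is slightly off my estimate, so I'll correct for that.

```bash
python3 - <<'E'
from h import *
pol()
print(pix2world("wrist",243,245,146),pix2world("wrist",244,241,127))
a=cv2.imread("pics/w4.png");g=cv2.cvtColor(a,cv2.COLOR_BGR2GRAY)
m=((g<60)*255).astype(np.uint8);m[265:]=0;m[:,:105]=0
cs,_=cv2.findContours(m,cv2.RETR_EXTERNAL,cv2.CHAIN_APPROX_NONE);c=max(cs,key=len)[:,0].astype(float)
from scipy.optimize import least_squares
for z in (105,112):
    pts=np.array([pix2world("wrist",*q,z)[:2] for q in c if q[1]<262])
    r=least_squares(lambda s:np.hypot(*(pts-s[:2]).T)-100.5,[531,-90],loss="soft_l1");print(z,r.x,r.cost/len(pts))
for q in [(330,168),(200,140),(150,246),(315,272)]:
    d=pix2world("wrist",*q,115)[:2]-[534,-90]; print(q,np.hypot(*d),np.degrees(np.arctan2(d[1],d[0]))%360)
E
```

```text
t 13.78 z 205.6 r 49.8 beta 158.2 yaw 248.2 Ft 1.14 Fr -0.38 j6 -3.06 [-0.1 -1.2  0. ]
[525.85216014 -94.93959082 146.        ] [529.92047626 -93.34103202 127.        ]
105 [533.75071907 -88.22439952] 5.056336971119549
112 [533.98332082 -85.02408566] 5.164302350107713
(330, 168) 81.2150512589431 198.98146033803337
(200, 140) 76.49683106465943 268.1776887818548
(150, 246) 69.52715393960351 340.5670913445864
(315, 272) 56.13587497567442 134.2791677657218
```

Request:
jog_arm --pt "0 0 0.015" --pt "0 0 0.018" --pt "0 0 0.018" --pt "0 0 0.012" --pt "0 0 0.01" --pt "0 0 0.01" --pt "0 0 0.01" --pt "0 0 0.01" --pt "0 0 0.005" --pt "0 0 0" --twist '[0,0,0,0,0,0,0,0,0,0]'

```text
time: 15.02
tool_pos: [484.4, -72.2, 96.4]
tcp_rot: [3.141, -0.0, -1.952]
contact_force: [0.7, 0.4, -0.2]
grip_width: 0.1
finger_force: 0.0
```

```bash
sed -i 's/A=np.array.*/A=np.array([531.,-91.])/' h.py; python3 -c "
from h import *
pol()"
```

```text
t 15.03 z 96.4 r 50.2 beta 158.0 yaw 248.1 Ft -0.59 Fr -0.46 j6 -3.06 [ 0.7  0.4 -0.2]
```

Request:
jog_arm --pt "-0.0026 -7e-05 0" --pt "-0.0026 -7e-05 0" --pt "-0.0026 -7e-05 0" --pt "-0.0026 -7e-05 0" --pt "-0.0026 -7e-05 0" --twist '[3,3,3,3,3]'

```text
time: 15.65
tool_pos: [490.8, -61.1, 96.9]
tcp_rot: [-3.141, -0.001, -2.216]
contact_force: [-1.7, -0.9, -0.4]
grip_width: 0.4
finger_force: 0.9
```

Request:
jog_arm --pt "-0.0026 -7e-05 0" --pt "-0.0026 -7e-05 0" --pt "-0.0026 -7e-05 0" --pt "-0.0026 -7e-05 0" --pt "-0.0026 -7e-05 0" --twist '[3,3,3,3,3]'

```text
time: 16.27
tool_pos: [499.8, -51.8, 96.9]
tcp_rot: [-3.142, -0.001, -2.478]
contact_force: [-1.6, -1.0, -1.3]
grip_width: 0.3
finger_force: 0.9
```

```bash
python3 -c "
from h import *
pol()"
```

```text
t 16.27 z 96.9 r 50.1 beta 128.6 yaw 218.0 Ft 1.82 Fr 0.23 j6 -2.49 [-1.6 -1.  -1.3]
```

Request:
jog_arm --pt "-0.0026 -7e-05 0" --pt "-0.0026 -7e-05 0" --pt "-0.0026 -7e-05 0" --pt "-0.0026 -7e-05 0" --pt "-0.0026 -7e-05 0" --twist '[3,3,3,3,3]'

```text
time: 16.9
tool_pos: [510.8, -45.1, 96.9]
tcp_rot: [3.142, -0.001, -2.739]
contact_force: [-1.4, -0.2, -0.6]
grip_width: 0.4
finger_force: 0.9
```

Request:
jog_arm --pt "-0.0026 -7e-05 0" --pt "-0.0026 -7e-05 0" --pt "-0.0026 -7e-05 0" --pt "-0.0026 -7e-05 0" --pt "-0.0026 -7e-05 0" --twist '[3,3,3,3,3]'

```text
time: 17.52
tool_pos: [523.2, -41.6, 96.9]
tcp_rot: [3.142, -0.001, -3.001]
contact_force: [-2.2, -0.6, -0.8]
grip_width: 0.3
finger_force: 0.9
```

Request:
jog_arm --pt "-0.0026 -7e-05 0" --pt "-0.0026 -7e-05 0" --pt "-0.0026 -7e-05 0" --pt "-0.0026 -7e-05 0" --pt "-0.0026 -7e-05 0" --twist '[3,3,3,3,3]'

```text
time: 18.15
tool_pos: [536.2, -41.4, 96.8]
tcp_rot: [-3.142, -0.001, 3.02]
contact_force: [-1.9, 1.1, -0.3]
grip_width: 0.4
finger_force: 0.9
```

```bash
python3 -c "
from h import *
pol()"
```

```text
t 18.15 z 96.8 r 49.9 beta 84.0 yaw 173.0 Ft 2.01 Fr 0.93 j6 -1.67 [-1.9  1.1 -0.3]
```

Request:
jog_arm --pt "-0.0026 -7e-05 0" --pt "-0.0026 -7e-05 0" --pt "-0.0026 -7e-05 0" --pt "-0.0026 -7e-05 0" --pt "-0.0026 -7e-05 0" --twist '[3,3,3,3,3]'

```text
time: 18.77
tool_pos: [548.8, -44.5, 96.8]
tcp_rot: [-3.141, -0.001, 2.758]
contact_force: [-1.3, 0.4, -0.0]
grip_width: 0.3
finger_force: 0.9
```

Request:
jog_arm --pt "-0.0026 -7e-05 0" --pt "-0.0026 -7e-05 0" --pt "-0.0026 -7e-05 0" --pt "-0.0026 -7e-05 0" --pt "-0.0026 -7e-05 0" --twist '[3,3,3,3,3]'

```text
time: 19.4
tool_pos: [560.1, -50.8, 96.8]
tcp_rot: [-3.141, -0.001, 2.496]
contact_force: [-2.8, 1.1, 0.4]
grip_width: 0.5
finger_force: 0.9
```

Request:
jog_arm --pt "-0.0026 -7e-05 0" --pt "-0.0026 -7e-05 0" --pt "-0.0026 -7e-05 0" --pt "-0.0026 -7e-05 0" --pt "-0.0026 -7e-05 0" --twist '[3,3,3,3,3]'

```text
time: 20.02
tool_pos: [569.4, -59.7, 96.9]
tcp_rot: [-3.141, -0.001, 2.235]
contact_force: [-1.6, 1.3, -0.3]
grip_width: 0.7
finger_force: 0.8
```

```bash
python3 -c "
from h import *
pol()"
```

```text
t 20.02 z 96.9 r 49.5 beta 39.1 yaw 128.0 Ft 2.04 Fr -0.46 j6 -0.90 [-1.6  1.3 -0.3]
```

Request:
jog_arm --pt "-0.0026 -7e-05 0" --pt "-0.0026 -7e-05 0" --pt "-0.0026 -7e-05 0" --pt "-0.0026 -7e-05 0" --pt "-0.0026 -7e-05 0" --twist '[3,3,3,3,3]'

```text
time: 20.65
tool_pos: [576.1, -70.9, 96.9]
tcp_rot: [-3.141, -0.001, 1.973]
contact_force: [-0.2, 2.0, -0.3]
grip_width: 0.7
finger_force: 0.8
```

Request:
jog_arm --pt "-0.0026 -7e-05 0" --pt "-0.0026 -7e-05 0" --pt "-0.0026 -7e-05 0" --pt "-0.0026 -7e-05 0" --pt "-0.0026 -7e-05 0" --twist '[3,3,3,3,3]'

```text
time: 21.28
tool_pos: [579.7, -83.3, 96.9]
tcp_rot: [-3.141, -0.001, 1.711]
contact_force: [-0.9, 0.1, -0.1]
grip_width: 0.4
finger_force: 0.8
```

```bash
python3 -c "
from h import *
pol()"
```

```text
t 21.27 z 96.9 r 49.3 beta 9.0 yaw 98.0 Ft 0.25 Fr -0.83 j6 -0.41 [-0.9  0.1 -0.1]
```

Request:
jog_arm --pt "-0.0026 -7e-05 0" --pt "-0.0026 -7e-05 0" --pt "-0.0026 -7e-05 0" --pt "-0.0026 -7e-05 0" --pt "-0.0026 -7e-05 0" --twist '[3,3,3,3,3]'

```text
time: 21.9
tool_pos: [580.0, -96.3, 96.9]
tcp_rot: [3.142, -0.001, 1.449]
contact_force: [0.3, 2.5, -0.7]
grip_width: 0.5
finger_force: 0.8
```

Request:
jog_arm --pt "-0.0026 -7e-05 0" --pt "-0.0026 -7e-05 0" --pt "-0.0026 -7e-05 0" --pt "-0.0026 -7e-05 0" --pt "-0.0026 -7e-05 0" --twist '[3,3,3,3,3]'

```text
time: 22.52
tool_pos: [576.9, -108.9, 97.0]
tcp_rot: [3.141, -0.001, 1.187]
contact_force: [0.8, 2.2, -0.7]
grip_width: 0.5
finger_force: 0.8
```

```bash
python3 -c "
from h import *
pol()"
```

```text
t 22.52 z 97.0 r 49.3 beta 338.7 yaw 68.0 Ft 2.32 Fr -0.07 j6 0.07 [ 0.8  2.2 -0.7]
```

Request:
jog_arm --pt "-0.0026 -7e-05 0" --pt "-0.0026 -7e-05 0" --pt "-0.0026 -7e-05 0" --pt "-0.0026 -7e-05 0" --pt "-0.0026 -7e-05 0" --twist '[3,3,3,3,3]'

```text
time: 23.15
tool_pos: [570.7, -120.3, 97.1]
tcp_rot: [3.141, -0.001, 0.926]
contact_force: [1.8, 1.7, -1.1]
grip_width: 0.3
finger_force: 0.8
```

Request:
jog_arm --pt "-0.0026 -7e-05 0" --pt "-0.0026 -7e-05 0" --pt "-0.0026 -7e-05 0" --pt "-0.0026 -7e-05 0" --pt "-0.0026 -7e-05 0" --twist '[3,3,3,3,3]'

```text
time: 23.78
tool_pos: [561.8, -129.6, 97.1]
tcp_rot: [3.141, -0.001, 0.664]
contact_force: [1.3, 1.9, -1.0]
grip_width: 0.5
finger_force: 0.8
```

```bash
python3 -c "
from h import *
pol()"
```

```text
t 23.77 z 97.1 r 49.4 beta 308.6 yaw 38.0 Ft 2.21 Fr -0.62 j6 0.55 [ 1.3  1.9 -1. ]
```

Request:
jog_arm --pt "-0.0026 -7e-05 0" --pt "-0.0026 -7e-05 0" --pt "-0.0026 -7e-05 0" --pt "-0.0026 -7e-05 0" --pt "-0.0026 -7e-05 0" --twist '[3,3,3,3,3]'

```text
time: 24.4
tool_pos: [552.5, -136.1, 97.4]
tcp_rot: [3.139, -0.005, 0.402]
contact_force: [7.0, 3.3, -3.9]
grip_width: 0.2
finger_force: 3.5
```

Request:
jog_arm --pt "-0.0026 -7e-05 0" --pt "-0.0026 -7e-05 0" --pt "-0.0026 -7e-05 0" --pt "-0.0026 -7e-05 0" --pt "-0.0026 -7e-05 0" --twist '[3,3,3,3,3]'

```text
time: 25.02
tool_pos: [541.0, -140.3, 97.6]
tcp_rot: [3.139, -0.008, 0.14]
contact_force: [12.0, 1.4, -6.4]
grip_width: 0.1
finger_force: 5.6
```

```bash
python3 -c "
from h import *
pol()"
```

```text
t 25.02 z 97.6 r 50.3 beta 281.5 yaw 8.0 Ft 12.02 Fr 1.04 j6 1.04 [12.   1.4 -6.4]
```

Drag is rising, so this is the hop. I'll take finer steps through it.

Request:
jog_arm --pt "-0.0017 -3e-05 0" --pt "-0.0017 -3e-05 0" --twist '[2,2]'

```text
time: 25.28
tool_pos: [538.0, -140.9, 97.6]
tcp_rot: [3.139, -0.009, 0.07]
contact_force: [12.2, 0.1, -6.3]
grip_width: 0.4
finger_force: 5.6
```

Request:
jog_arm --pt "-0.0017 -3e-05 0" --pt "-0.0017 -3e-05 0" --twist '[2,2]'

```text
time: 25.52
tool_pos: [534.6, -141.4, 97.7]
tcp_rot: [3.139, -0.009, 0.001]
contact_force: [10.7, -2.2, -5.7]
grip_width: 0.3
finger_force: 5.1
```

Request:
jog_arm --pt "-0.0017 -3e-05 0" --pt "-0.0017 -3e-05 0" --twist '[2,2]'

```text
time: 25.78
tool_pos: [530.8, -141.4, 97.6]
tcp_rot: [3.139, -0.008, -0.069]
contact_force: [10.9, -2.3, -6.4]
grip_width: 0.3
finger_force: 5.3
```

```bash
python3 -c "
from h import *
pol()"
```

```text
t 25.77 z 97.6 r 50.4 beta 269.8 yaw 356.0 Ft 10.95 Fr 2.31 j6 1.24 [10.9 -2.3 -6.4]
```

Request:
jog_arm --pt "-0.0017 -3e-05 0" --pt "-0.0017 -3e-05 0" --twist '[2,2]'

```text
time: 26.02
tool_pos: [527.6, -141.4, 97.7]
tcp_rot: [3.14, -0.009, -0.139]
contact_force: [9.7, -4.2, -5.5]
grip_width: 0.6
finger_force: 5.1
```

Request:
jog_arm --pt "-0.0017 -3e-05 0" --pt "-0.0017 -3e-05 0" --twist '[2,2]'

```text
time: 26.28
tool_pos: [524.0, -141.0, 97.6]
tcp_rot: [3.14, -0.008, -0.209]
contact_force: [8.0, -4.4, -6.4]
grip_width: 0.8
finger_force: 4.7
```

Request:
jog_arm --pt "-0.0017 -3e-05 0" --pt "-0.0017 -3e-05 0" --twist '[2,2]'

```text
time: 26.52
tool_pos: [520.3, -140.3, 97.6]
tcp_rot: [3.14, -0.008, -0.278]
contact_force: [8.0, -5.2, -4.3]
grip_width: 0.4
finger_force: 4.6
```

Request:
jog_arm --pt "-0.0017 -3e-05 0" --pt "-0.0017 -3e-05 0" --twist '[2,2]'

```text
time: 26.78
tool_pos: [516.4, -139.1, 97.5]
tcp_rot: [3.14, -0.006, -0.348]
contact_force: [5.6, -5.4, -3.5]
grip_width: 0.3
finger_force: 3.7
```

```bash
python3 -c "
from h import *
pol()"
```

```text
t 26.77 z 97.5 r 50.3 beta 253.2 yaw 340.1 Ft 6.91 Fr 3.59 j6 1.51 [ 5.6 -5.4 -3.5]
```

Request:
jog_arm --pt "-0.0017 -3e-05 0" --pt "-0.0017 -3e-05 0" --twist '[2,2]'

```text
time: 27.02
tool_pos: [512.9, -137.9, 97.5]
tcp_rot: [3.141, -0.006, -0.418]
contact_force: [3.1, -3.6, -2.9]
grip_width: 0.4
finger_force: 2.6
```

Request:
jog_arm --pt "-0.0017 -3e-05 0" --pt "-0.0017 -3e-05 0" --twist '[2,2]'

```text
time: 27.28
tool_pos: [509.3, -136.2, 97.4]
tcp_rot: [3.141, -0.004, -0.488]
contact_force: [1.7, -5.0, -1.6]
grip_width: 0.1
finger_force: 2.2
```

Request:
jog_arm --pt "-0.0017 -3e-05 0" --pt "-0.0017 -3e-05 0" --twist '[2,2]'

```text
time: 27.52
tool_pos: [505.0, -133.2, 97.0]
tcp_rot: [3.141, -0.0, -0.558]
contact_force: [0.6, -2.5, -0.8]
grip_width: 0.6
finger_force: 1.0
```

Request:
jog_arm --pt "-0.0017 -3e-05 0" --pt "-0.0017 -3e-05 0" --twist '[2,2]'

```text
time: 27.78
tool_pos: [502.1, -131.1, 96.8]
tcp_rot: [3.142, -0.0, -0.628]
contact_force: [0.2, -3.3, 1.3]
grip_width: 0.6
finger_force: 1.0
```

```bash
python3 -c "
from h import *
pol()"
```

```text
t 27.77 z 96.8 r 49.4 beta 234.2 yaw 324.0 Ft 2.11 Fr 2.57 j6 1.80 [ 0.2 -3.3  1.3]
```

```bash
python3 - <<'E'
from h import *
from scipy.optimize import curve_fit
D=np.array([[570.7,-120.3,1.8,1.7,.8,53.06],[561.8,-129.6,1.3,1.9,.8,38],[552.5,-136.1,7,3.3,3.5,23.03],[541,-140.3,12,1.4,5.6,8],[538,-140.9,12.2,.1,5.6,4],[534.6,-141.4,10.7,-2.2,5.1,.06],[530.8,-141.4,10.9,-2.3,5.3,-3.95],[527.6,-141.4,9.7,-4.2,5.1,-7.96],[524,-141,8,-4.4,4.7,-11.97],[520.3,-140.3,8,-5.2,4.6,-15.9],[516.4,-139.1,5.6,-5.4,3.7,-19.9],[512.9,-137.9,3.1,-3.6,2.6,-23.9],[509.3,-136.2,1.7,-5,2.2,-28],[505,-133.2,.6,-2.5,1,-32],[502.1,-131.1,.2,-3.3,1,-36]])
d=D[:,:2]-A;b=np.degrees(np.arctan2(d[:,1],d[:,0]))%360;r=np.hypot(*d.T)
Ft=(-d[:,1]*D[:,2]+d[:,0]*D[:,3])/r; Fm=np.hypot(D[:,2],D[:,3])
print(np.c_[b,r,Ft,Fm,D[:,4],D[:,5]].round(1))
f=lambda x,c,w,p,k:k+p*np.where(abs(x-c)<w,np.cos(np.pi/2*np.clip((x-c)/w,-1,1))**2,0)
g=lambda x,c,w,p,k:k+p*np.clip(1-((x-c)/w)**2,0,None)
for n,y in (("Ft",Ft),("Fm",Fm),("fin",D[:,4])):
  for h in (f,g):
    for x,x0 in ((b,275),(D[:,5],0)):
      q,cv=curve_fit(h,x,y,[x0,35,y.max(),y.min()]);print(n,h is f,q.round(2),cv[0,0]**.5,np.std(h(x,*q)-y).round(2))
E
```

```text
[[ 3.236e+02  4.930e+01  2.400e+00  2.500e+00  8.000e-01  5.310e+01]
 [ 3.086e+02  4.940e+01  2.200e+00  2.300e+00  8.000e-01  3.800e+01]
 [ 2.955e+02  5.000e+01  7.700e+00  7.700e+00  3.500e+00  2.300e+01]
 [ 2.815e+02  5.030e+01  1.200e+01  1.210e+01  5.600e+00  8.000e+00]
 [ 2.780e+02  5.040e+01  1.210e+01  1.220e+01  5.600e+00  4.000e+00]
 [ 2.741e+02  5.050e+01  1.050e+01  1.090e+01  5.100e+00  1.000e-01]
 [ 2.698e+02  5.040e+01  1.090e+01  1.110e+01  5.300e+00 -4.000e+00]
 [ 2.661e+02  5.050e+01  1.000e+01  1.060e+01  5.100e+00 -8.000e+00]
 [ 2.620e+02  5.050e+01  8.500e+00  9.100e+00  4.700e+00 -1.200e+01]
 [ 2.578e+02  5.040e+01  8.900e+00  9.500e+00  4.600e+00 -1.590e+01]
 [ 2.531e+02  5.030e+01  6.900e+00  7.800e+00  3.700e+00 -1.990e+01]
 [ 2.489e+02  5.030e+01  4.200e+00  4.800e+00  2.600e+00 -2.390e+01]
 [ 2.444e+02  5.010e+01  3.700e+00  5.300e+00  2.200e+00 -2.800e+01]
 [ 2.384e+02  4.960e+01  1.800e+00  2.600e+00  1.000e+00 -3.200e+01]
 [ 2.342e+02  4.940e+01  2.100e+00  3.300e+00  1.000e+00 -3.600e+01]]
Ft True [275.93  42.25   9.67   1.96] 0.9529701293107086 0.65
Ft True [ 3.31 43.08  9.94  1.84] 0.9343022726125357 0.63
Ft False [276.05  32.96   9.11   2.12] 0.6883757567030275 0.62
Ft False [ 3.46 33.08  9.23  2.14] 1.0768488396598803 0.56
Fm True [274.65  43.08   9.3    2.48] 1.1101960295403188 0.73
Fm True [ 2.04 44.36  9.66  2.22] 1.0499422559308222 0.68
Fm False [275.08  33.51   8.67   2.73] 0.8300957851028913 0.69
Fm False [ 2.34 33.46  8.88  2.66] 1.222314501644782 0.64
fin True [273.58  45.68   4.94   0.63] 0.7880018870538585 0.27
fin True [ 1.13 46.14  5.08  0.55] 0.8184804867844407 0.27
fin False [274.19  34.05   4.53   0.9 ] 0.7601194574147478 0.2
fin False [ 1.31 33.85  4.61  0.87] 0.6674234927638926 0.19
```

Request:
jog_arm --pt "0.0026 -7e-05 0" --pt "0.0026 -7e-05 0" --pt "0.0026 -7e-05 0" --pt "0.0026 -7e-05 0" --pt "0.0026 -7e-05 0" --pt "0.0026 -7e-05 0" --pt "0.0026 -7e-05 0" --pt "0.0026 -7e-05 0" --pt "0.0026 -7e-05 0" --pt "0.0026 -7e-05 0" --twist '[-3,-3,-3,-3,-3,-3,-3,-3,-3,-3]'

```text
time: 29.02
tool_pos: [524.9, -139.6, 96.3]
tcp_rot: [-3.141, 0.003, -0.101]
contact_force: [-4.7, -1.2, 2.3]
grip_width: 0.5
finger_force: 2.8
```

Request:
jog_arm --pt "0.0026 -7e-05 0" --pt "0.0026 -7e-05 0" --twist '[-3,-3]'

```text
time: 29.28
tool_pos: [529.5, -140.1, 96.2]
tcp_rot: [-3.141, 0.005, 0.004]
contact_force: [-6.4, -3.1, 3.2]
grip_width: 0.7
finger_force: 3.7
```

Request:
jog_arm --pt "0.0026 -7e-05 0" --pt "0.0026 -7e-05 0" --twist '[-3,-3]'

```text
time: 29.52
tool_pos: [534.3, -140.1, 96.2]
tcp_rot: [-3.14, 0.005, 0.108]
contact_force: [-7.8, -4.4, 2.9]
grip_width: 0.7
finger_force: 4.7
```

Request:
jog_arm --pt "0.0026 -7e-05 0" --pt "0.0026 -7e-05 0" --twist '[-3,-3]'

```text
time: 29.78
tool_pos: [539.2, -139.6, 96.2]
tcp_rot: [-3.14, 0.006, 0.213]
contact_force: [-7.7, -4.9, 2.9]
grip_width: 0.6
finger_force: 5.2
```

```bash
python3 -c "
from h import *
pol()"
```

```text
t 29.77 z 96.2 r 49.3 beta 279.6 yaw 12.2 Ft -8.46 Fr 3.57 j6 0.97 [-7.7 -4.9  2.9]
```

Request:
jog_arm --pt "0.0026 -7e-05 0" --pt "0.0026 -7e-05 0" --twist '[-3,-3]'

```text
time: 30.02
tool_pos: [544.2, -138.5, 96.3]
tcp_rot: [-3.14, 0.006, 0.318]
contact_force: [-7.8, -6.3, 3.3]
grip_width: 0.4
finger_force: 5.5
```

Request:
jog_arm --pt "0.0026 -7e-05 0" --pt "0.0026 -7e-05 0" --twist '[-3,-3]'

```text
time: 30.28
tool_pos: [549.1, -136.9, 96.3]
tcp_rot: [-3.14, 0.005, 0.422]
contact_force: [-9.1, -7.5, 3.4]
grip_width: 0.6
finger_force: 5.8
```

Request:
jog_arm --pt "0.0026 -7e-05 0" --pt "0.0026 -7e-05 0" --twist '[-3,-3]'

```text
time: 30.52
tool_pos: [554.0, -134.7, 96.3]
tcp_rot: [-3.14, 0.005, 0.527]
contact_force: [-8.7, -7.4, 3.2]
grip_width: 0.4
finger_force: 5.8
```

Request:
jog_arm --pt "0.0026 -7e-05 0" --pt "0.0026 -7e-05 0" --twist '[-3,-3]'

```text
time: 30.78
tool_pos: [558.5, -131.9, 96.3]
tcp_rot: [-3.14, 0.005, 0.632]
contact_force: [-7.1, -8.0, 2.3]
grip_width: 0.4
finger_force: 5.5
```

Request:
jog_arm --pt "0.0026 -7e-05 0" --pt "0.0026 -7e-05 0" --twist '[-3,-3]'

```text
time: 31.02
tool_pos: [562.8, -128.6, 96.3]
tcp_rot: [-3.14, 0.004, 0.736]
contact_force: [-5.7, -7.0, 2.8]
grip_width: 0.6
finger_force: 4.3
```

```bash
python3 -c "
from h import *
pol()"
```

```text
t 31.02 z 96.3 r 49.3 beta 310.2 yaw 42.2 Ft -8.90 Fr 1.62 j6 0.48 [-5.7 -7.   2.8]
```

Request:
jog_arm --pt "0.0026 -7e-05 0" --pt "0.0026 -7e-05 0" --twist '[-3,-3]'

```text
time: 31.28
tool_pos: [566.9, -124.7, 96.3]
tcp_rot: [-3.14, 0.003, 0.841]
contact_force: [-3.6, -6.3, 1.9]
grip_width: 0.4
finger_force: 3.4
```

Request:
jog_arm --pt "0.0026 -7e-05 0" --pt "0.0026 -7e-05 0" --twist '[-3,-3]'

```text
time: 31.52
tool_pos: [570.5, -120.3, 96.3]
tcp_rot: [-3.14, 0.002, 0.946]
contact_force: [-2.6, -4.3, 1.0]
grip_width: 0.6
finger_force: 1.9
```

Request:
jog_arm --pt "0.0026 -7e-05 0" --pt "0.0026 -7e-05 0" --twist '[-3,-3]'

```text
time: 31.78
tool_pos: [573.6, -115.2, 96.4]
tcp_rot: [-3.14, 0.0, 1.05]
contact_force: [-1.1, -1.9, 0.6]
grip_width: 0.3
finger_force: 0.8
```

Request:
jog_arm --pt "0.0026 -7e-05 0" --pt "0.0026 -7e-05 0" --twist '[-3,-3]'

```text
time: 32.02
tool_pos: [576.1, -110.6, 96.4]
tcp_rot: [-3.14, 0.0, 1.155]
contact_force: [-0.9, -2.4, 1.0]
grip_width: 0.5
finger_force: 0.8
```

```bash
python3 -c "
from h import *
pol()"
```

```text
t 32.02 z 96.4 r 49.1 beta 336.5 yaw 66.2 Ft -2.54 Fr 0.11 j6 0.10 [-0.9 -2.4  1. ]
```

Request:
jog_arm --pt "-0.0026 -7e-05 0" --pt "-0.0026 -7e-05 0" --pt "-0.0026 -7e-05 0" --pt "-0.0026 -7e-05 0" --pt "-0.0026 -7e-05 0" --pt "-0.0026 -7e-05 0" --pt "-0.0026 -7e-05 0" --pt "-0.0026 -7e-05 0" --twist '[3,3,3,3,3,3,3,3]'

```text
time: 33.02
tool_pos: [564.6, -126.8, 96.5]
tcp_rot: [-3.141, -0.001, 0.733]
contact_force: [2.0, 0.5, -0.7]
grip_width: 0.6
finger_force: 0.9
```

Request:
jog_arm --pt "-0.0017 -3e-05 0" --pt "-0.0017 -3e-05 0" --twist '[2,2]'

```text
time: 33.28
tool_pos: [561.9, -129.4, 96.6]
tcp_rot: [-3.141, -0.0, 0.664]
contact_force: [1.2, 0.9, -1.6]
grip_width: 0.7
finger_force: 0.8
```

Request:
jog_arm --pt "-0.0017 -3e-05 0" --pt "-0.0017 -3e-05 0" --twist '[2,2]'

```text
time: 33.52
tool_pos: [559.6, -131.6, 96.8]
tcp_rot: [3.141, -0.001, 0.593]
contact_force: [3.7, 3.5, -2.5]
grip_width: 0.8
finger_force: 2.3
```

Request:
jog_arm --pt "-0.0017 -3e-05 0" --pt "-0.0017 -3e-05 0" --twist '[2,2]'

```text
time: 33.78
tool_pos: [557.1, -133.4, 96.8]
tcp_rot: [3.141, -0.002, 0.524]
contact_force: [4.5, 3.0, -2.5]
grip_width: 0.2
finger_force: 2.5
```

Request:
jog_arm --pt "-0.0017 -3e-05 0" --pt "-0.0017 -3e-05 0" --twist '[2,2]'

```text
time: 34.02
tool_pos: [554.6, -135.0, 96.8]
tcp_rot: [3.141, -0.003, 0.454]
contact_force: [8.0, 3.6, -3.0]
grip_width: 0.5
finger_force: 3.8
```

Request:
jog_arm --pt "-0.0017 -3e-05 0" --pt "-0.0017 -3e-05 0" --twist '[2,2]'

```text
time: 34.28
tool_pos: [551.7, -136.5, 96.9]
tcp_rot: [3.14, -0.003, 0.384]
contact_force: [7.8, 3.2, -3.8]
grip_width: -0.0
finger_force: 3.9
```

```bash
python3 -c "
from h import *
pol()"
```

```text
t 34.27 z 96.9 r 50.0 beta 294.5 yaw 22.0 Ft 8.45 Fr 0.28 j6 0.81 [ 7.8  3.2 -3.8]
```

```bash
python3 - <<'E'
from h import *
from scipy.optimize import curve_fit
D=np.array([[570.7,-120.3,1.8,1.7,.8,53.06],[561.8,-129.6,1.3,1.9,.8,38],[552.5,-136.1,7,3.3,3.5,23.03],[541,-140.3,12,1.4,5.6,8],[538,-140.9,12.2,.1,5.6,4],[534.6,-141.4,10.7,-2.2,5.1,.06],[530.8,-141.4,10.9,-2.3,5.3,-3.95],[527.6,-141.4,9.7,-4.2,5.1,-7.96],[524,-141,8,-4.4,4.7,-11.97],[520.3,-140.3,8,-5.2,4.6,-15.9],[516.4,-139.1,5.6,-5.4,3.7,-19.9],[512.9,-137.9,3.1,-3.6,2.6,-23.9],[509.3,-136.2,1.7,-5,2.2,-28],[505,-133.2,.6,-2.5,1,-32],[502.1,-131.1,.2,-3.3,1,-36],
[564.6,-126.8,2,.5,.9,42],[561.9,-129.4,1.2,.9,.8,38],[559.6,-131.6,3.7,3.5,2.3,34],[557.1,-133.4,4.5,3,2.5,30],[554.6,-135,8,3.6,3.8,26],[551.7,-136.5,7.8,3.2,3.9,22]])
E=np.array([[524.9,-139.6,-4.7,-1.2,2.8,-5.8],[529.5,-140.1,-6.4,-3.1,3.7,.2],[534.3,-140.1,-7.8,-4.4,4.7,6.2],[539.2,-139.6,-7.7,-4.9,5.2,12.2],[544.2,-138.5,-7.8,-6.3,5.5,18.2],[549.1,-136.9,-9.1,-7.5,5.8,24.2],[554,-134.7,-8.7,-7.4,5.8,30.2],[558.5,-131.9,-7.1,-8,5.5,36.2],[562.8,-128.6,-5.7,-7,4.3,42.2],[566.9,-124.7,-3.6,-6.3,3.4,48.2],[570.5,-120.3,-2.6,-4.3,1.9,54.2],[573.6,-115.2,-1.1,-1.9,.8,60.2],[576.1,-110.6,-.9,-2.4,.8,66.2]])
f=lambda x,c,w,p,k:k+p*np.where(abs(x-c)<w,np.cos(np.pi/2*np.clip((x-c)/w,-1,1))**2,0)
g=lambda x,c,w,p,k:k+p*np.clip(1-((x-c)/w)**2,0,None)
for M in (D,E):
  d=M[:,:2]-A;b=np.degrees(np.arctan2(d[:,1],d[:,0]))%360;r=np.hypot(*d.T)
  Ft=abs(-d[:,1]*M[:,2]+d[:,0]*M[:,3])/r
  for n,y in (("Ft",Ft),("fin",M[:,4])):
    for h in (f,g):
      q,cv=curve_fit(h,b,y,[b[y.argmax()],35,y.max(),y.min()],maxfev=5000);print(n,q.round(2),round(cv[0,0]**.5,2),np.std(h(b,*q)-y).round(2))
E
```

```text
Ft [276.59  43.61  10.13   1.68] 0.79 0.84
Ft [276.28  33.12   9.32   2.04] 0.53 0.68
fin [274.48  47.75   5.11   0.51] 0.66 0.33
fin [274.64  34.36   4.54   0.92] 0.42 0.23
Ft [294.21  49.38   9.28   1.66] 0.8 0.52
Ft [294.23  35.61   8.24   2.38] 0.67 0.45
fin [291.23  52.09   5.62   0.33] 0.55 0.2
fin [291.47  36.34   5.02   0.8 ] 0.3 0.12
```

Request:
jog_arm --pt "-0.0026 -7e-05 0" --pt "-0.0026 -7e-05 0" --pt "-0.0026 -7e-05 0" --pt "-0.0026 -7e-05 0" --pt "-0.0026 -7e-05 0" --pt "-0.001 0 0" --twist '[3,3,3,3,3,1]'

```text
time: 35.02
tool_pos: [538.9, -140.7, 97.1]
tcp_rot: [3.14, -0.005, 0.105]
contact_force: [9.4, 0.2, -5.0]
grip_width: 0.6
finger_force: 4.3
```

```bash
python3 -c "
from h import *
pol()"
```

```text
t 35.02 z 97.1 r 50.3 beta 279.1 yaw 6.0 Ft 9.36 Fr 1.25 j6 1.07 [ 9.4  0.2 -5. ]
```

Request:
jog_arm --pt "-0.0009 0 0" --pt "-0.0009 0 0" --pt "-0.0009 0 0" --pt "-0.0006 0 0" --pt "0 0 0" --twist '[1,1,1,0.7,0]'

```text
time: 35.65
tool_pos: [536.1, -141.3, 97.2]
tcp_rot: [3.139, -0.006, 0.041]
contact_force: [10.4, 0.0, -5.2]
grip_width: 0.4
finger_force: 4.9
```

```bash
python3 -c "
from h import *
pol()"
```

```text
t 35.65 z 97.2 r 50.5 beta 275.8 yaw 2.3 Ft 10.37 Fr 1.03 j6 1.13 [10.4  0.  -5.2]
```

Request:
jog_arm --pt "0.0026 0 0" --pt "0.0026 0 0" --pt "0.0022 0 0" --pt "0 0 0" --twist '[-3,-3,-2.5,0]'

```text
time: 36.15
tool_pos: [540.5, -139.9, 96.7]
tcp_rot: [3.141, 0.001, 0.19]
contact_force: [0.4, 0.3, -0.5]
grip_width: 0.6
finger_force: 0.0
```

```bash
python3 -c "
from h import *
pol()"
```

```text
t 36.15 z 96.7 r 49.9 beta 281.0 yaw 10.9 Ft 0.45 Fr -0.24 j6 0.99 [ 0.4  0.3 -0.5]
```

Request:
jog_arm --pt "0.0015 0 0" --pt "0 0 -0.005" --pt "0 0 -0.012" --pt "0 0 -0.02" --pt "0 0 -0.03" --pt "0 0 -0.04" --pt "0 0 -0.04" --pt "0 0 -0.03" --pt "0 0 -0.01" --pt "0 0 0" --twist '[-1,0,0,0,0,0,0,0,0,0]'

```text
time: 37.4
tool_pos: [542.2, -139.4, 283.9]
tcp_rot: [3.141, -0.001, 0.208]
contact_force: [-0.3, -0.6, -0.4]
grip_width: 0.5
finger_force: 0.0
```

Request:
jog_arm --pt "-0.02 0 0" --pt "-0.03 0 0" --pt "-0.03 0 0" --pt "-0.02 0 0" --pt "0 0 0" --pt "0 0 0" --twist '[0,0,0,0,0,0]'

```text
time: 38.15
tool_pos: [444.8, -159.9, 283.1]
tcp_rot: [-3.141, 0.001, 0.208]
contact_force: [-0.7, -0.6, -1.3]
grip_width: -0.0
finger_force: 0.0
```

```bash
python3 - <<'E'
from h import *
pol()
a=bot.capture("wrist");cv2.imwrite("pics/w5.png",a)
h=[*(A+101.5*U),105];print("home",w2pix("wrist",h),"axle",w2pix("wrist",[*A,146]))
E
```

```text
t 38.15 z 283.1 r 110.4 beta 218.6 yaw 11.9 Ft 0.06 Fr 0.94 j6 0.85 [-0.7 -0.6 -1.3]
home [147.50259552 116.56372441] axle [250.89577631 102.94192839]
```

View pics/w5.png

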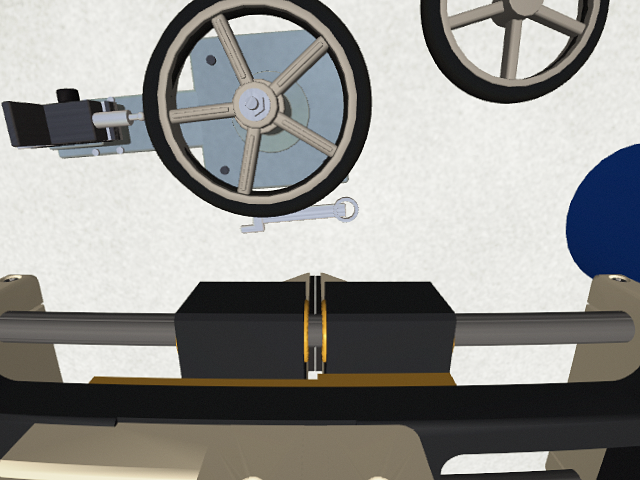

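The pointer touches the tyre at about (145,117) and the wheel is free of the arm. As a last check, I'll compare the spoke angle with the average of the two sweeps, which puts the spokes at about 248+72k deg.

```bash
python3 - <<'E'
from h import *
from scipy.optimize import least_squares
P=np.array([pix2world("wrist",*q,114)[:2] for q in [(218,20),(323,42),(332,152),(245,190),(173,116)]])
k=np.array([144,72,0,-72,-144])[[0,1,2,3,4]]
def res(s):
    a=np.radians(s[2]+k);return (P-s[:2]-s[3]*np.c_[np.cos(a),np.sin(a)]).ravel()
for a0 in range(-180,180,24):
    r=least_squares(res,[531,-91,a0,75]);
    if r.cost<100: print(r.x,r.cost,(r.x[2]-32)%72);break
E
```

```text
[ 531.18985671  -91.52695127 -108.08187111   75.08224256] 2.1528190544078774 3.9181288915301025
```

```bash
python3 -c "
from h import *
print(bot.close_job())"
```

```text
the job is handed in; nothing more can be done
None
```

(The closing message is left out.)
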